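# Hang the contact-shoe frames on the inspection hook

### The arm

A 6-joint arm with a two-finger parallel gripper is mounted at the origin on the work surface. World frame = base frame: x ahead of the robot, y to its left, z up, the work surface at z = 0. Lengths are in m, angles in rad, forces in N, time in s.
With the tool pointing down it reaches from about 0.3 to 0.775 m from the base axis. Payload 14.6 kg.
Tool frame: the origin (TCP) lies midway between the tips of the shut fingers; the grasp point (between the pads) lies 19 mm behind it (ctrl.tcp_to_grasp is the z of the grasp point in the tool frame, in m); z points along the fingers, y is the line along which they close (so a half turn about z gives the same grasp; the last joint's range is limited). The gripper opens to 94 mm and grips with 3 to 60 N. Pads are 16 mm wide; open, the fingers measure 119 mm over their backs; the gripper's body (75 mm by 177 mm) begins 78 mm behind the grasp point.
Start: joints at [-1.189, 0.3, 1.521, -0, 1.321, -0.067], TCP at [0.239, -0.496, 0.166] pointing down, gripper open.
Joint ranges: [-3.03, 3.03], [-0.79, 2.21], [0.23, 2.52], [-1.04, 4.18], [0, 3.07], [-2.55, 2.55]. Speed limits (rad/s): [2.22, 2.22, 2.57, 3.14, 3.14, 3.14].

### API

Orientations are given as [roll, pitch, yaw] about the fixed x, y, z axes, in that order (R = Rz(yaw) Ry(pitch) Rx(roll)).
In Python, from station import monitor, camera, ctrl gives the robot as it stands.
- The arm moves only by the tool apply_moves, never from a script. Its argument "plan" is one flat list of numbers, 4 for each row, row after row: the shift along the tool's x, y, z in mm, then the turn about the tool's z in rad. In form: [dx, dy, dz, spin, dx, dy, dz, spin, ...]. A call has 1 to 20 rows; each row shifts and turns the commanded pose from where the row before left it, along the tool's axes as they then stand; what a row does not reach is not made up. A row lasts 1/10 s, in which the tool goes at most 50 mm and 8.59 degrees, less where a joint would pass 70% of its speed; a pose out of reach is approached as far as the arm can. A call is refused whole if a number of a shift passes 50 or a number of a turn 0.15, either way. A call with a gripper value outside its range is refused whole. "hand" is the gripper command: -1 is shut, 1 is fully open, values between are in proportion, set as the call begins (left out, the last holds). The fingers move at their own pace and stop on an object; "squeeze" is the grip in N (left out, the last holds). Time passes only in rows, so rows that do not move let the fingers close. It gives the time, the measured TCP pose, the force, the opening and the grip force at its end, in the units of the state.
- monitor.get_obs(): the state, without advancing time (a new reading comes with each control period).
- camera(name): name is "scene" or "top" or "wrist"; returns a dict with "image" (420x560x3 uint8, red, green, blue), "range_z" (420x560 float32, m along the optical axis (not along the pixel's ray), 0 where there is no reading), "mtx" (3x3 intrinsics, pixels), "rvec" (rotation vector, rad) and "tvec" (3), from world to camera coordinates, as OpenCV has them. Camera axes: x right, y down, z forward; pixel columns grow to the right and rows downward; lengths in m; the calibration is good to about 2 mm. A picture is of the moment at which its call begins.
- ctrl.hand_in(): hands the job in; it is judged then, once.
The state is a dict: "time_s": time; "qpos": joint angles; "joint_vel": joint speeds; "tau": joint torques, N m; "ee_pos": TCP position; "eef_rot": TCP orientation; "force": force on the tool from outside, world axes, zero at the start; "moment": the same for the moment, N m; "grip_width": finger opening in m; "grip_force": force on a finger pad.
Only numpy, scipy, OpenCV 4.12 (cv2) and the standard library are available. Lean on these libraries where they do the work, as an engineer would, in place of code of your own. Each camera call takes 0.05 s, during which the arm holds its last target. There are 200 camera calls.

### The job

Hang the two copper frames on the stand's hook by their windows, for inspection: first the wide one, right back at the post, then the narrow one close in front of it, so that the pair sits snugly at the post end. Leave both hanging upright and square across the bar, and leave the solid copper shoe, which has no window, standing where it is.

Things in the scene. Friction and masses are not known exactly. Their poses are not given: they have to be found in the camera images.
- wide_frame: Wide copper frame on the turntable (dark iron disc, 340 mm across, 12 mm high). 92 mm wide (y), 28 thick (x); origin: centre of underside, z up. Window through along x: 60 mm wide, z 14 to 68. Lintel above it, top at z 80; on its middle a lug to grip, 24 mm wide (y), 16 thick (x), z 80 to 120. Front and back alike. 0.7 kg.
- narrow_frame: Narrow copper frame on the same turntable. 64 mm wide (y), 28 thick (x); origin: centre of underside, z up. Window through along x: 44 mm wide, z 11 to 57. Lintel above it, top at z 69; on its middle a lug to grip, 24 mm wide (y), 16 thick (x), z 69 to 109. Front and back alike. 0.5 kg.
- solid_shoe: Solid copper contact shoe on the same plate, to be left alone: block 78 mm wide (y), 28 mm thick (x), 70 mm tall with no window, and a lug like the frames' on top (108 mm in all). Origin: centre of its underside.
- hook: Fixed green stand with steel hook. Origin: on the table, below the post's front face, z up. Post x 0 to 36 mm, 44 wide, top z 138. From it a level flat bar runs along -x (roughly to the robot): 20 mm wide (y), z 120 to 130, ending in an upturned lip, x -110 to -118, top z 142, as wide as the bar. Base x -50 to 80, y -55 to 55, 12 high. A hung frame's lintel lies flat on the bar.
Things that resemble listed ones, but are neither listed nor needed, are in the scene too. Leave any green look-alike of the narrow_frame alone. What is shaped like the wide_frame but turquoise is not meant.

How it is judged:
On the way:
1. the wide frame hangs on the hook at the post, let go, before the narrow one hangs there (z of wide_frame in the frame of hook between 0.054 and 0.07 m and y of wide_frame in the frame of hook between -0.02 and 0.02 m and x of wide_frame in the frame of hook above -0.034 m and angle between wide_frame's own z axis and vertical below 0.175 rad and angle between the x axis of wide_frame and the x axis of hook, either way round below 0.26 rad and contact force between wide_frame and the fingers below 0.1 N and linear speed of wide_frame below 0.02 m/s and angular speed of wide_frame below 0.2 rad/s and not (z of narrow_frame in the frame of hook between 0.065 and 0.081 m and y of narrow_frame in the frame of hook between -0.02 and 0.02 m)), for 0.2 s.
At the end, for the whole second after the job is handed in: Both frames hang from the bar by their windows, released, at rest: lintel on bar (8 mm), centred within 20 mm, upright within 10, square within 15 degrees; wide one at most 20 mm from the post, narrow one in front, at most 20 mm from it; solid shoe upright, within 30 mm of its start (z of wide_frame in the frame of hook between 0.054 and 0.07 m and y of wide_frame in the frame of hook between -0.02 and 0.02 m and x of wide_frame in the frame of hook above -0.034 m and angle between each of wide_frame, narrow_frame's own z axis and vertical below 0.175 rad and angle between the x axis of each of wide_frame, narrow_frame and the x axis of hook, either way round below 0.26 rad and contact force between each of wide_frame, narrow_frame and the fingers below 0.1 N and linear speed of each of wide_frame, narrow_frame below 0.02 m/s and angular speed of each of wide_frame, narrow_frame below 0.2 rad/s and z of narrow_frame in the frame of hook between 0.065 and 0.081 m and y of narrow_frame in the frame of hook between -0.02 and 0.02 m and x of narrow_frame in the frame of hook between -0.082 and -0.036 m and horizontal distance between narrow_frame and wide_frame below 0.05 m and angle between solid_shoe's own z axis and vertical below 0.1 rad); the robot touches nothing.
It fails at once if the solid shoe is moved more than 30 mm or knocked over (distance of solid_shoe from where it was at the start of the episode above 0.03 m or angle between solid_shoe's own z axis and vertical above 0.5 rad).
It also fails if it takes over 61 s, if anything falls off the work surface, if the arm or the gripper's body presses on something with over 40 N, if the wrist force passes 120 N, or if a joint passes its speed limit or range.

## Working session

There is one attempt and no reset: what is moved stays moved. The work goes in short steps, Python scripts to look and compute and a tool call to move; the robot and the scene stay as the last step left them, time stands still between calls to the robot, and variables do not carry over. Pictures are saved under pics/ and viewed, at most 10 in all, crops included, and the job is handed in when it is done.

Besides the shell and the picture viewer there is one more tool, called after "Emit:" as a command line: name --argument value ..., lists and objects as JSON in quotes. apply_moves: Moves the arm, as the interface text tells. Its arguments: {"type":"object","properties":{"plan":{"type":"array","items":{"type":"number"}},"hand":{"type":"number"},"squeeze":{"type":"number"}},"required":["plan"]}

```bash
mkdir -p pics; ls
cat > h.py <<'E'
import numpy as np, cv2
from station import monitor, camera, ctrl
def pts(c):
    d=c["range_z"]; K=np.array(c["mtx"]); R,_=cv2.Rodrigues(np.array(c["rvec"],float)); t=np.array(c["tvec"]).ravel()
    v,u=np.mgrid[0:d.shape[0],0:d.shape[1]]
    P=np.stack([(u-K[0,2])*d/K[0,0],(v-K[1,2])*d/K[1,1],d],-1)
    W=(P-t)@R; W[d==0]=np.nan
    return W
def save(c,n): cv2.imwrite(f"pics/{n}.png",c["image"][:,:,::-1])
E
python3 - <<'E'
from h import *
o=monitor.get_obs(); print(o)
for n in("scene","top"):
    c=camera(n); save(c,n); np.savez(n,**c)
    R,_=cv2.Rodrigues(np.array(c["rvec"],float)); print(n,-R.T@np.array(c["tvec"]).ravel())
a=cv2.imread("pics/scene.png");b=cv2.imread("pics/top.png")
E
```

```text
pics
{'time_s': 0.0, 'qpos': array([-1.18856696e+00,  3.00469873e-01,  1.52162208e+00, -1.19288740e-05,
        1.32069333e+00, -6.65842323e-02]), 'joint_vel': array([ 1.55336420e-03, -6.52798936e-04,  4.20770598e-04, -3.83365881e-04,
        2.24547719e-04,  7.27064908e-05]), 'tau': array([ 1.30960820e-03, -5.31807625e+01, -3.52742636e+01,  7.08904839e-02,
        2.43537506e-02, -1.24676853e-04]), 'ee_pos': array([ 0.23852367, -0.49522601,  0.16586969]), 'eef_rot': array([-3.14040190e+00, -6.78228691e-05,  4.48816522e-01]), 'force': array([-0.07111361,  0.07021452,  0.24933033]), 'moment': array([ 0.04526128, -0.00824847, -0.02211837]), 'grip_force': 0.0, 'grip_width': 0.09392574865019974}
scene [ 1.35737671 -0.5092249   0.83812148]
top [ 0.43710057 -0.11948234  1.15502794]
```

View pics/scene.png

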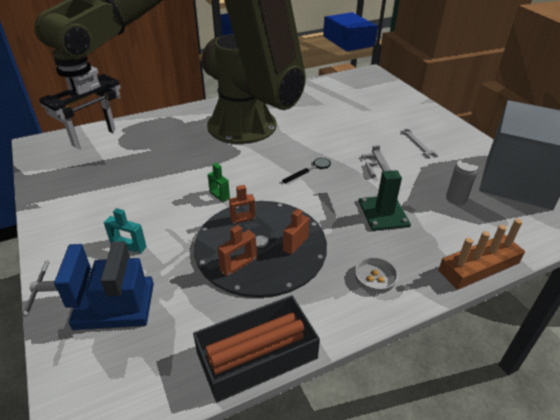

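View pics/top.png

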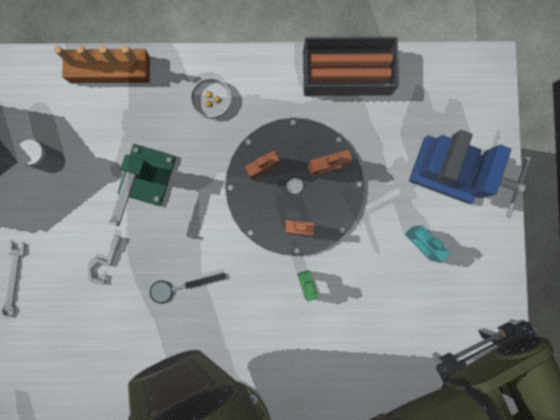

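The scene view shows three copper pieces on the disc. (238,250) has a large window, (241,205) has a smaller window, and (296,230) looks solid. In the top view they are at (330,160), (300,228) and (263,163). The green (218,183) and turquoise (125,233) pieces are decoys, and the hook stand is at top (148,175) with its bar running to (118,220).

Run:
```python
from h import *
s=camera("scene"); cv2.imwrite("pics/crop.png",cv2.resize(s["image"][160:290,180:330,::-1],None,fx=5,fy=4.6,interpolation=cv2.INTER_CUBIC))
t=dict(np.load("top.npz")); t2=camera("top")
print("diff",np.abs(t2["image"].astype(int)-t["image"]).max(2).__gt__(40).sum())
def cl(W,m,zr,name):
    m=m&(W[...,2]>zr[0])&(W[...,2]<zr[1]); p=W[m]
    if len(p)<8: print(name,len(p));return
    (cx,cy),(w,h),a=cv2.minAreaRect((p[:,:2]*1000).astype(np.float32))
    e=np.linalg.eigh(np.cov(p[:,:2].T))[1][:,1]
    print(name,len(p),"rect",np.round([cx,cy,w,h,a],1),"mean",np.round(p.mean(0),4),"long axis deg",round(np.degrees(np.arctan2(e[1],e[0])),1))
for nm,c in(("top",t2),("scene",s)):
    W=pts(c); hsv=cv2.cvtColor(c["image"],cv2.COLOR_RGB2HSV)
    m=((hsv[...,0]<14)&(hsv[...,1]>110)&(hsv[...,2]>50)).astype(np.uint8)
    n,l,st,ce=cv2.connectedComponentsWithStats(m)
    for i in range(1,n):
        if st[i,4]<60: continue
        q=W[l==i]
        ctr=np.nanmedian(q,0)
        if np.hypot(ctr[0]-.5,ctr[1]+.13)>.22: continue
        print(nm,ce[i].round(),st[i,4],"zmax",np.nanpercentile(q[:,2],98).round(3))
        mm=l==i; zt=np.nanpercentile(q[:,2],97)
        cl(W,mm,(zt-.012,zt+.02),"  lug"); cl(W,mm,(zt-.055,zt-.032),"  lintel"); cl(W,mm,(.01,.2),"  all")
# hook from top
W=pts(t2)
v,u=np.mgrid[0:420,0:560]; reg=(u>95)&(u<185)&(v>135)&(v<240)
cl(W,reg,(.112,.16),"hook high")
cl(W,reg,(.112,.134),"bar")
cl(W,reg,(.1345,.16),"post+lip")
hsv=cv2.cvtColor(t2["image"],cv2.COLOR_RGB2HSV); g=(hsv[...,0]>60)&(hsv[...,0]<95)&(hsv[...,1]>100)
cl(W,reg&g,(.005,.03),"base")
cl(W,reg&g,(.125,.16),"post")
```

```text
diff 0
top [262. 164.] 405 zmax 0.121
  lug 76 rect [ 626.7 -106.9   15.1   23.7   27.5] mean [ 0.6261 -0.1068  0.1188] long axis deg 114.9
  lintel 300 rect [ 626.3 -106.5   26.3   76.8   29.8] mean [ 0.6241 -0.1064  0.0807] long axis deg 119.1
  all 404 rect [ 625.9 -106.6   27.1   76.9   29.8] mean [ 0.6241 -0.1066  0.0875] long axis deg 118.9
top [327. 162.] 481 zmax 0.134
  lug 81 rect [ 630.9 -263.6   14.6   25.2   17.1] mean [ 0.6302 -0.2633  0.1306] long axis deg 107.0
  lintel 302 rect [ 630.6 -263.3   26.6   91.4   15.7] mean [ 0.6281 -0.2555  0.0913] long axis deg 108.0
  all 481 rect [ 630.5 -263.2   26.6   91.6   15.7] mean [ 0.6271 -0.2561  0.0888] long axis deg 106.7
top [299. 227.] 321 zmax 0.123
  lug 81 rect [ 479.5 -190.8   24.2   15.2   88.8] mean [ 0.4801 -0.1905  0.1204] long axis deg 86.5
  lintel 226 rect [ 479.9 -190.5   62.7   26.9   83.9] mean [ 0.4789 -0.1891  0.0806] long axis deg 84.6
  all 319 rect [ 479.9 -190.5   62.7   26.9   83.9] mean [ 0.4789 -0.1896  0.0899] long axis deg 84.2
scene [242. 206.] 571 zmax 0.12
  lug 58 rect [ 483.3 -193.6   21.6   
[... 731 characters left out ...]
is deg 102.6
  lintel 410 rect [ 632.4 -265.5   29.9   93.4   15.1] mean [ 0.6375 -0.2687  0.0892] long axis deg 104.0
  all 1175 rect [ 593.8 -238.1   78.5  183.5   54.7] mean [ 0.6368 -0.267   0.0664] long axis deg 108.3
hook high 967 rect [561.1 191.9  45.3 153.9  72.7] mean [0.5727 0.1863 0.1321] long axis deg 162.1
bar 589 rect [563.2 193.1  39.3 152.   67. ] mean [0.5533 0.1913 0.1284] long axis deg 158.5
post+lip 364 rect [561.1 191.9  45.3 153.9  72.7] mean [0.6035 0.1785 0.1381] long axis deg 163.4
base 1100 rect [612.7 172.8 102.5 121.8  73. ] mean [0.6097 0.1617 0.0117] long axis deg 168.5
post 281 rect [617.3 172.1  40.7  35.5  69.4] mean [0.6166 0.1704 0.137 ] long axis deg 81.0
```

View pics/crop.png

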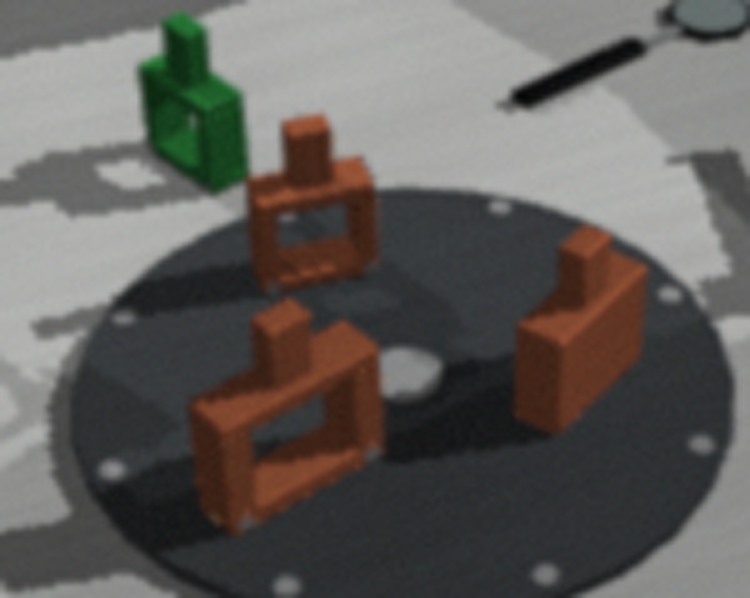

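The crop confirms it: the front-left piece with the big window is the wide frame, the rear piece with the small window is the narrow frame, and the right piece has no window, so it is the shoe. I approach the wide frame's lug at about (631,-264.5) mm with yaw 15.5°.

Emit:
apply_moves --plan '[0,0,-12,0.0445,0,0,-12,0.0445,0,0,-12,0.0445,0,0,-12,0.0445,27.5,-7.3,0,0,27.5,-7.3,0,0,27.5,-7.3,0,0,27.5,-7.3,0,0,27.5,-7.3,0,0,27.5,-7.3,0,0,27.5,-7.3,0,0,27.5,-7.3,0,0,27.5,-7.3,0,0,27.5,-7.3,0,0,27.5,-7.3,0,0,27.5,-7.3,0,0,27.5,-7.3,0,0,27.5,-7.3,0,0,27.5,-7.3,0,0,27.5,-7.3,0,0]' --hand 1 --squeeze 40

```text
time_s: 2.2
ee_pos: [0.6322, -0.2645, 0.2142]
eef_rot: [-3.141, 0.0, 0.271]
force: [0.2, -1.0, -1.6]
grip_width: 0.0943
grip_force: 0.0
```

```bash
cat >> h.py <<'E'
def go(x,y,z,yaw):
    o=monitor.get_obs(); p=o["ee_pos"]*1000; w=o["eef_rot"][2]; d=np.array([x,y])-p[:2]; c,s=np.cos(yaw),np.sin(yaw)
    print("t",o["time_s"].__round__(2),"tcp",p.round(1),"rot",np.round(o["eef_rot"],4),"q6",o["qpos"][5].round(2),"F",o["force"].round(1),"w",round(o["grip_width"],4))
    print(" spin",round((w-yaw+np.pi)%(2*np.pi)-np.pi,4),"then shift",np.round([c*d[0]+s*d[1],s*d[0]-c*d[1],p[2]-z],1))
def lug(zr,r=40):
    o=monitor.get_obs();c=camera("wrist");W=pts(c)
    h=cv2.cvtColor(c["image"],cv2.COLOR_RGB2HSV);m=((h[...,0]<14)&(h[...,1]>110)&(h[...,2]>40))
    m&=(np.hypot(W[...,0]-o["ee_pos"][0],W[...,1]-o["ee_pos"][1])<r/1000)&(W[...,2]>zr[0])&(W[...,2]<zr[1])
    p=W[m]; 
    if len(p)>9: print("wrist",len(p),np.round(cv2.minAreaRect((p[:,:2]*1000).astype(np.float32)),1) if 0 else cv2.minAreaRect((p[:,:2]*1000).astype(np.float32)),p[:,2].min(),p[:,2].max())
    return c
E
python3 - <<'E'
from h import *
go(631,-264.5,96,.2705)
c=lug((.122,.145)); save(c,"w1"); lug((.08,.098),70)
E
```

```text
t 2.2 tcp [ 632.2 -264.5  214.2] rot [-3.1413e+00  3.0000e-04  2.7080e-01] q6 0.85 F [ 0.2 -1.  -1.6] w 0.0943
 spin 0.0003 then shift [ -1.2  -0.4 118.2]
wrist 444 ((632.3670043945312, -265.069580078125), (15.41348934173584, 23.296279907226562), 15.556465148925781) 0.12286113377488747 0.1352746790274303
wrist 1810 ((632.145263671875, -265.50750732421875), (28.227371215820312, 91.6782455444336), 15.122757911682129) 0.08011704652023066 0.09751769339723967
```

Emit:
apply_moves --plan '[0,0.5,20,0,0,0,20,0,0,0,20,0,0,0,20,0,0,0,15,0,0,0,12,0,0,0,7,0,0,0,4,0,0,0,0,0,0,0,0,0]'

```text
time_s: 3.3
ee_pos: [0.6318, -0.2659, 0.0972]
eef_rot: [3.141, -0.001, 0.271]
force: [0.1, -0.5, 0.0]
grip_width: 0.094
grip_force: 0.0
```

Emit:
apply_moves --plan '[0,0,0,0,0,0,0,0,0,0,0,0,0,0,0,0,0,0,0,0,0,0,0,0,0,0,0,0,0,0,0,0,0,0,0,0,0,0,0,0]' --hand -1 --squeeze 45

```text
time_s: 4.3
ee_pos: [0.6315, -0.2658, 0.0964]
eef_rot: [-3.142, 0.0, 0.271]
force: [-0.3, -0.2, -1.3]
grip_width: 0.0176
grip_force: 0.0
```

Emit:
apply_moves --plan '[0,0,-5,0,0,0,-10,0,0,0,-15,0,0,0,-20,0,0,0,-20,0,0,0,-20,0,0,0,-20,0,0,0,-20,0,0,0,-10,0,0,0,0,0]'

```text
time_s: 5.3
ee_pos: [0.6319, -0.266, 0.2387]
eef_rot: [3.139, -0.002, 0.271]
force: [0.5, 0.2, -0.4]
grip_width: 0.0002
grip_force: 0.0
```

Run:
```python
from h import *
yaw=-.297
def hk(x,y=0): return 599.5+x*np.cos(yaw)-y*np.sin(yaw),178.2+x*np.sin(yaw)+y*np.cos(yaw)
go(*hk(-160),88+84,yaw)
```

```text
t 5.3 tcp [ 631.9 -266.   238.7] rot [ 3.1395e+00 -2.4000e-03  2.7080e-01] q6 0.85 F [ 0.5  0.2 -0.4] w 0.0002
 spin 0.5678 then shift [-321.  -415.2   66.7]
```

The grip closed on nothing, so I check what happened.

Run:
```python
from h import *
c=camera("wrist"); s=camera("scene")
cv2.imwrite("pics/m1.png",np.hstack([cv2.resize(c["image"],(400,300)),cv2.resize(s["image"][100:310,150:430],(400,300))])[:,:,::-1])
lug((.122,.145),60)
```

```text
wrist 391 ((632.6033935546875, -265.2904357910156), (15.458839416503906, 23.748275756835938), 15.548851013183594) 0.12266111452095745 0.13487407097721868
```

View pics/m1.png

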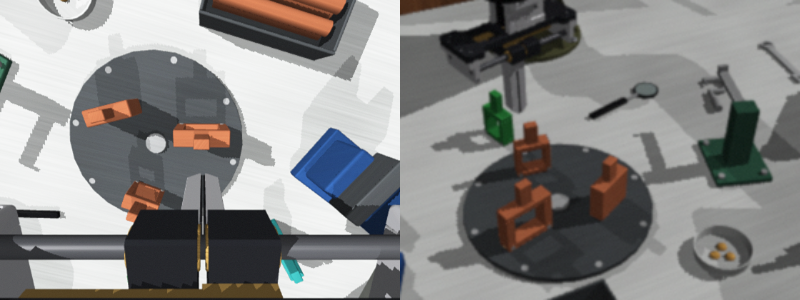

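The wide frame is undisturbed. In the scene view (right half) the shut fingers end near (515,105), which does not look like directly above the frame. I check the reported TCP against the cameras.

Run:
```python
from h import *
o=monitor.get_obs(); p=o["ee_pos"]; print(o["qpos"].round(3),p)
for n in("scene","top","wrist"):
    c=camera(n); q,_=cv2.projectPoints(np.array([p,p-[0,0,.108],[.6325,-.265,.132]]),np.array(c["rvec"],float),np.array(c["tvec"],float),np.array(c["mtx"],float),None)
    print(n,q.reshape(-1,2).round())
    W=pts(c); h=cv2.cvtColor(c["image"],cv2.COLOR_RGB2HSV)
    d=np.linalg.norm(W-p,axis=2); m=d<.12; m&=W[...,2]>.15
    P=W[m]
    if len(P): 
        zl=P[:,2].min(); t=P[P[:,2]<zl+.03]; print("  near pts",len(P),"zmin",zl.round(3),"tips",t.mean(0).round(3),len(t))
    if n=="scene": 
        reg=W[110:190,150:300].reshape(-1,3); reg=reg[(reg[:,2]>.17)&(reg[:,0]>.25)]
        for lo in np.arange(.17,.36,.02):
            b=reg[(reg[:,2]>=lo)&(reg[:,2]<lo+.02)]
            if len(b): print("  ",lo.round(2),len(b),b.mean(0).round(3),b.std(0).round(3))
```

```text
[-0.452  0.59   0.954 -0.     1.599  0.848] [ 0.63122311 -0.26563691  0.23540376]
scene [[232. 192.]
 [235. 230.]
 [236. 228.]]
  near pts 481 zmin 0.273 tips [ 0.638 -0.267  0.29 ] 139
   0.27 64 [ 0.639 -0.266  0.284] [0.004 0.008 0.004]
   0.29 124 [ 0.638 -0.268  0.3  ] [0.004 0.009 0.006]
   0.31 128 [ 0.638 -0.268  0.32 ] [0.004 0.009 0.006]
   0.33 135 [ 0.638 -0.268  0.34 ] [0.004 0.009 0.006]
   0.35 64 [ 0.64  -0.272  0.357] [0.005 0.01  0.006]
top [[341. 147.]
 [334. 157.]
 [334. 156.]]
wrist [[282. 235.]
 [283. 201.]
 [282. 201.]]
  near pts 2781 zmin 0.275 tips [ 0.641 -0.264  0.292] 827
```

Run:
```python
from h import *
print([ (a,getattr(ctrl,a)) for a in dir(ctrl) if not a.startswith("_")])
for n in("scene","top"):
    c=dict(np.load(n+".npz")); W=pts(c); p=np.array([.2385,-.4952,.1659])
    m=(np.hypot(W[...,0]-p[0],W[...,1]-p[1])<.1)&(W[...,2]>.06)&(W[...,2]<.32); P=W[m]
    print(n,len(P),np.sort(P[:,2])[[0,5,20]] if len(P)>20 else "")
    for lo in np.arange(.06,.32,.02):
        b=P[(P[:,2]>=lo)&(P[:,2]<lo+.02)]
        if len(b): print("  ",lo.round(2),len(b),b.mean(0).round(3))
```

```text
[('MotionError', <class 'station.MotionError'>), ('hand_in', <function connect.<locals>.done at 0x7f420e7b84a0>), ('tcp_to_grasp', -0.0188)]
scene 869 [0.20478529 0.20823064 0.21187402]
   0.2 58 [ 0.241 -0.489  0.214]
   0.22 108 [ 0.245 -0.497  0.23 ]
   0.24 113 [ 0.245 -0.496  0.25 ]
   0.26 117 [ 0.245 -0.497  0.27 ]
   0.28 87 [ 0.24  -0.484  0.288]
   0.3 386 [ 0.263 -0.497  0.314]
top 499 [0.20406097 0.20877742 0.21250824]
   0.2 47 [ 0.253 -0.511  0.214]
   0.22 69 [ 0.251 -0.502  0.23 ]
   0.24 44 [ 0.265 -0.534  0.249]
   0.26 18 [ 0.265 -0.538  0.267]
   0.28 11 [ 0.268 -0.537  0.289]
   0.3 310 [ 0.266 -0.485  0.316]
```

The reported TCP sits about 38 mm below the real fingertips: the start view shows tips at 0.204 when 0.166 was reported, and now 0.273 when 0.235 is reported. I correct for that by taking reported z as true tip z minus 38 mm.

Emit:
apply_moves --plan '[0,0,0,0,0,0,0,0,0,0,10,0,0,0,10,0,0,0,10,0,0,0,10,0,0,0,10,0,0,0,10,0,0,0,10,0,0,0,10,0,0,0,16,0,0,0,16,0,0,0,16,0,0,0,16,0,0,0,14,0,0,0,9,0,0,0,6,0,0,0,3,0,0,0,0,0,0,0,0,0]' --hand 1

```text
time_s: 7.6
ee_pos: [0.6317, -0.2659, 0.0611]
eef_rot: [3.141, -0.001, 0.271]
force: [0.1, 0.3, 0.9]
grip_width: 0.0937
grip_force: 0.0
```

Emit:
apply_moves --plan '[0,0,0,0,0,0,0,0,0,0,0,0,0,0,0,0,0,0,0,0,0,0,0,0,0,0,0,0,0,0,0,0,0,0,0,0,0,0,0,0,0,0,0,0,0,0,0,0]' --hand -1 --squeeze 45

```text
time_s: 8.8
ee_pos: [0.6314, -0.2654, 0.0603]
eef_rot: [-3.141, 0.0, 0.271]
force: [-2.2, 4.4, 0.0]
grip_width: 0.0239
grip_force: 45.0
```

Emit:
apply_moves --plan '[0,0,-5,0,0,0,-10,0,0,0,-15,0,0,0,-20,0,0,0,-20,0,0,0,-20,0,0,0,-20,0,0,0,-15,0,0,0,-8,0,0,0,0,0]'

```text
time_s: 9.8
ee_pos: [0.6318, -0.266, 0.1952]
eef_rot: [3.14, -0.002, 0.271]
force: [-0.7, -0.7, -8.5]
grip_width: 0.0232
grip_force: 45.0
```

```bash
cat >> h.py <<'E'
def hk(x,y=0,yaw=-.297): return 599.5+x*np.cos(yaw)-y*np.sin(yaw),178.2+x*np.sin(yaw)+y*np.cos(yaw)
E
python3 - <<'E'
from h import *
print(monitor.get_obs()["grip_force"]); go(*hk(-165),88+48.3,-.297)
E
```

```text
44.966928362846375
t 9.8 tcp [ 631.8 -266.   195.2] rot [ 3.1399e+00 -1.8000e-03  2.7070e-01] q6 0.85 F [-0.7 -0.7 -8.5] w 0.0232
 spin 0.5677 then shift [-325.9 -415.3   58.9]
```

Emit:
apply_moves --plan '[0,0,0,0.071,0,0,0,0.071,0,0,0,0.071,0,0,0,0.071,0,0,0,0.071,0,0,0,0.071,0,0,0,0.071,0,0,0,0.071,-6,-8,0,0,-12,-16,0,0]'

```text
time_s: 10.8
ee_pos: [0.6207, -0.2375, 0.1922]
eef_rot: [-3.142, 0.001, -0.296]
force: [0.5, 0.8, -8.0]
grip_width: 0.0238
grip_force: 45.0
```

Emit:
apply_moves --plan '[-18,-22.5,0,0,-18,-22.5,0,0,-18,-22.5,0,0,-18,-22.5,0,0,-18,-22.5,0,0,-18,-22.5,0,0,-18,-22.5,0,0,-18,-22.5,0,0,-18,-22.5,0,0,-18,-22.5,0,0,-18,-22.5,0,0,-18,-22.5,0,0,-18,-22.5,0,0,-18,-22.5,0,0,-18,-22.5,0,0,-18,-22.5,0,0,-12,-18,0,0,-8,-13,0,0,0,0,0,0,0,0,0,0]'

```text
time_s: 12.8
ee_pos: [0.4407, 0.2264, 0.1932]
eef_rot: [3.141, 0.0, -0.295]
force: [0.3, -0.3, -8.1]
grip_width: 0.0235
grip_force: 45.0
```

Run:
```python
from h import *
go(*hk(-165),88+48.3,-.297)
c=camera("wrist"); W=pts(c)
cv2.imwrite("pics/m2.png",c["image"][:,:,::-1])
# hook in hook frame with wrist cam
m=(W[...,2]>.112)&(W[...,2]<.16)&(np.hypot(W[...,0]-.6,W[...,1]-.178)<.145)
h=cv2.cvtColor(c["image"],cv2.COLOR_RGB2HSV); m&=~((h[...,0]<14)&(h[...,1]>110))
g=(h[...,0]>50)&(h[...,0]<95)&(h[...,1]>80)
for nm,k in(("hook",m),("post",m&g),("bar",m&~g),("base",g&(W[...,2]<.025)&(W[...,2]>.004)&(W[...,0]>.5))):
    p=W[k]
    if len(p)>9: print(nm,len(p),cv2.minAreaRect((p[:,:2]*1000).astype(np.float32)),p[:,2].min(),p[:,2].max())
f=(h[...,0]<14)&(h[...,1]>110)&(np.hypot(W[...,0]-hk(-165)[0]/1e3,W[...,1]-hk(-165)[1]/1e3)<.07)&(W[...,2]>.12)
p=W[f]; print("frame",len(p),cv2.minAreaRect((p[:,:2]*1000).astype(np.float32)),p[:,2].min(),p[:,2].max())
```

```text
t 12.8 tcp [440.7 226.4 193.2] rot [ 3.1413e+00  2.0000e-04 -2.9500e-01] q6 2.27 F [ 0.3 -0.3 -8.1] w 0.0235
 spin 0.002 then shift [ 0.9 -0.3 56.9]
hook 4264 ((545.6258544921875, 196.02774047851562), (43.691043853759766, 119.63612365722656), 72.54166412353516) 0.11208589595426856 0.14500931034593834
post 350 ((601.552978515625, 178.43869018554688), (43.691043853759766, 2.3806350231170654), 72.54166412353516) 0.11208589595426856 0.13737655266783105
bar 3914 ((544.8685302734375, 195.35919189453125), (22.066591262817383, 118.33940124511719), 73.4329605102539) 0.11316087544330429 0.14500931034593834
base 5144 ((596.739990234375, 179.74830627441406), (108.43897247314453, 89.8909912109375), 73.06219482421875) 0.009139048770686662 0.024989515734803375
frame 9358 ((445.8940734863281, 224.114501953125), (91.3490982055664, 37.24870681762695), 72.7190170288086) 0.15213785963531878 0.36448489962892766
```

View pics/m2.png

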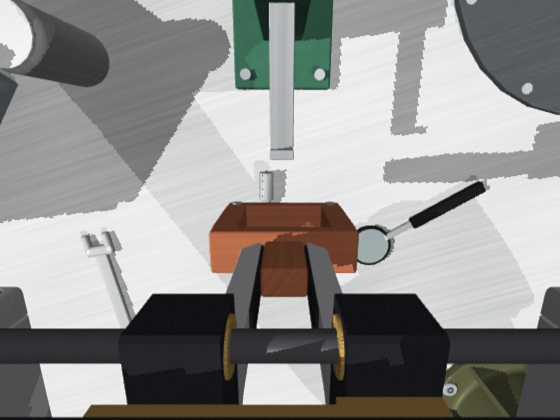

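The wrist view shows the gripped frame (283,238) in line with the bar (282,80..155), square to it. I lower it and slide it on.

Emit:
apply_moves --plan '[0,0,9.5,0,0,0,9.5,0,0,0,9.5,0,0,0,9.5,0,0,0,9.5,0,0,0,9.5,0,0,0,0,0,16,0,0,0,16,0,0,0,16,0,0,0,16,0,0,0]'

```text
time_s: 13.95
ee_pos: [0.5033, 0.2076, 0.1368]
eef_rot: [-3.141, -0.0, -0.297]
force: [-0.4, 0.4, -8.5]
grip_width: 0.0238
grip_force: 45.0
```

```bash
sed -i 's/599.5+x/601+x/;s/178.2+x/178.4+x/;s/yaw=-.297/yaw=-.294/' h.py
python3 - <<'E'
from h import *
go(*hk(-18),62+48.3,-.294)
s=camera("scene"); cv2.imwrite("pics/m3.png",cv2.resize(s["image"][100:250,290:470,::-1],(720,600)))
E
```

```text
t 13.95 tcp [503.3 207.6 136.8] rot [-3.1412e+00 -5.0000e-04 -2.9710e-01] q6 2.19 F [-0.4  0.4 -8.5] w 0.0238
 spin -0.0031 then shift [84.  -0.3 26.5]
```

View pics/m3.png

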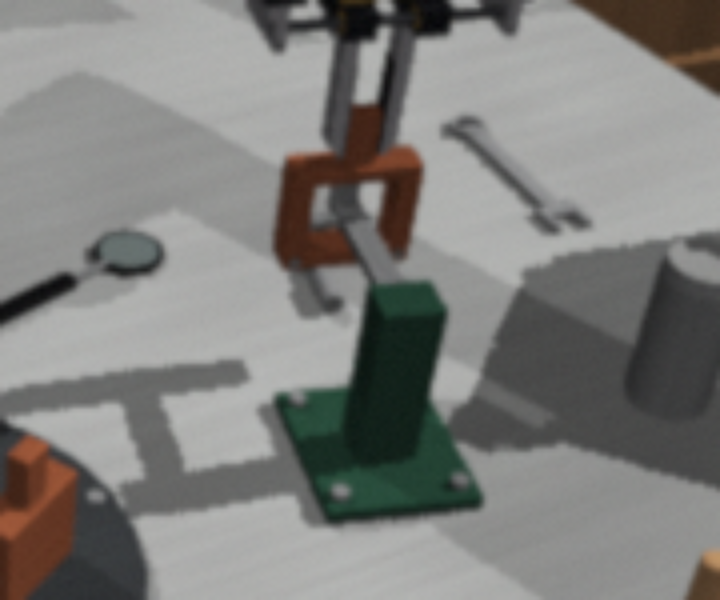

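The bar passes through the window at crop (345,210). I continue to the post and lower.

Emit:
apply_moves --plan '[14,0,0,0,14,0,0,0,14,0,0,0,14,0,0,0,14,0,0,0,8,0,0,0,5,0,0,0,0,0,0,0,0,0,0,0,0,0,6,0,0,0,6,0,0,0,6,0,0,0,3,0,0,0,2,0,0,0,1,0,0,0,0,0]'

```text
time_s: 15.6
ee_pos: [0.5819, 0.1835, 0.1124]
eef_rot: [-3.142, -0.0, -0.297]
force: [0.2, -0.1, -8.4]
grip_width: 0.023
grip_force: 45.0
```

Run:
```python
from h import *
go(*hk(-18),62+48.3,-.294)
```

```text
t 15.6 tcp [581.9 183.5 112.4] rot [-3.1416 -0.     -0.2972] q6 2.11 F [ 0.2 -0.1 -8.4] w 0.023
 spin -0.0032 then shift [ 1.8 -0.7  2.1]
```

Emit:
apply_moves --plan '[0.8,0,0.8,0,0,0,0.8,0,0,0,0.7,0,0,0,0.7,0,0,0,0,0]'

```text
time_s: 16.1
ee_pos: [0.5827, 0.1832, 0.1101]
eef_rot: [-3.141, -0.001, -0.297]
force: [-2.8, -0.7, 1.1]
grip_width: 0.0236
grip_force: 45.0
```

It is seated: the bar now carries the weight. Release and rise.

Emit:
apply_moves --plan '[0,0,0,0,0,0,0,0,0,0,0,0,0,0,0,0,0,0,0,0,0,0,0,0,0,0,0,0,0,0,0,0]' --hand 0.3

```text
time_s: 16.9
ee_pos: [0.5826, 0.1832, 0.1094]
eef_rot: [3.142, 0.0, -0.297]
force: [0.5, -0.1, -0.4]
grip_width: 0.061
grip_force: 0.0
```

Emit:
apply_moves --plan '[0,0,-5,0,0,0,-10,0,0,0,-15,0,0,0,-20,0,0,0,-20,0,0,0,-20,0,0,0,-20,0,0,0,-10,0]'

```text
time_s: 17.7
ee_pos: [0.5831, 0.1834, 0.2322]
eef_rot: [-3.14, -0.003, -0.297]
force: [-0.4, -0.3, 0.6]
grip_width: 0.0609
grip_force: 0.0
```

Run:
```python
from h import *
yaw=-.087; x,y=481.5,-191.5
go(x,y,180,yaw)
t=camera("top"); W=pts(t); h=cv2.cvtColor(t["image"],cv2.COLOR_RGB2HSV); k=(h[...,0]<14)&(h[...,1]>110)
s=camera("scene"); W2=pts(s); h=cv2.cvtColor(s["image"],cv2.COLOR_RGB2HSV); k2=(h[...,0]<14)&(h[...,1]>110)
for nm,w,m in(("top",W,k),("scene",W2,k2)):
    for lo,hi in((.13,.19),(.15,.19),(.125,.148)):
        mm=m&(np.hypot(w[...,0]-.583,w[...,1]-.183)<.08)&(w[...,2]>lo)&(w[...,2]<hi); p=w[mm]
        if len(p)>9: print(nm,lo,len(p),cv2.minAreaRect((p[:,:2]*1000).astype(np.float32)),p[:,2].min().round(4),p[:,2].max().round(4))
```

```text
t 17.7 tcp [583.1 183.4 232.2] rot [-3.140e+00 -2.600e-03 -2.972e-01] q6 2.11 F [-0.4 -0.3  0.6] w 0.0609
 spin -0.2102 then shift [-68.6 382.3  52.2]
top 0.13 232 ((574.4158325195312, 157.4702911376953), (37.95873260498047, 27.961650848388672), 72.72509765625) 0.1305 0.1463
top 0.125 241 ((574.4105224609375, 157.46644592285156), (37.955604553222656, 27.976200103759766), 72.68262481689453) 0.1253 0.1463
scene 0.13 362 ((585.1851806640625, 180.66629028320312), (90.00221252441406, 35.43217468261719), 70.82066345214844) 0.13 0.1835
scene 0.15 105 ((585.84912109375, 180.2429656982422), (23.16983985900879, 15.872533798217773), 77.69942474365234) 0.1501 0.1835
scene 0.125 268 ((585.1851806640625, 180.66629028320312), (90.00221252441406, 35.43217468261719), 70.82066345214844) 0.1254 0.1478
```

The wide frame hangs at the post (lug top 0.183, square). Now for the narrow one.

Emit:
apply_moves --plan '[0,0,0,-0.07,0,0,0,-0.07,0,0,0,-0.07,-4.3,23.9,0,0,-4.3,23.9,0,0,-4.3,23.9,0,0,-4.3,23.9,0,0,-4.3,23.9,0,0,-4.3,23.9,0,0,-4.3,23.9,0,0,-4.3,23.9,0,0,-4.3,23.9,0,0,-4.3,23.9,0,0,-4.3,23.9,0,0,-4.3,23.9,0,0,-4.3,23.9,0,0,-4.3,23.9,0,0,-4.3,23.9,0,0,-4.3,23.9,0,0]' --hand 1

```text
time_s: 19.7
ee_pos: [0.4801, -0.1925, 0.2285]
eef_rot: [-3.141, 0.001, -0.087]
force: [-0.2, 0.8, -0.0]
grip_width: 0.0939
grip_force: 0.0
```

Emit:
apply_moves --plan '[0,0,20,0,0,0,20,0,0,0,10,0,0,0,0,0]'

```text
time_s: 20.1
ee_pos: [0.4801, -0.1913, 0.1779]
eef_rot: [-3.141, 0.003, -0.087]
force: [-0.8, -0.6, -0.2]
grip_width: 0.0937
grip_force: 0.0
```

Run:
```python
from h import *
lug((.112,.135)); lug((.07,.09),55)
go(481.5,-191.5,49.5,-.087)
```

```text
wrist 524 ((480.9236755371094, -192.3080596923828), (24.094486236572266, 16.32780647277832), 83.42315673828125) 0.11215461211288909 0.12392254844846429
wrist 1309 ((480.98052978515625, -192.33071899414062), (63.34889221191406, 28.5997257232666), 83.74190521240234) 0.07005285899252298 0.08917095731915105
t 20.2 tcp [ 481.  -191.7  179.9] rot [ 3.1415e+00 -3.0000e-04 -8.6900e-02] q6 1.21 F [ 0.4 -0.9  0.1] w 0.0938
 spin 0.0001 then shift [  0.5  -0.2 130.4]
```

Emit:
apply_moves --plan '[0,0.6,20,0.024,0,0,20,0,0,0,20,0,0,0,20,0,0,0,20,0,0,0,14,0,0,0,8,0,0,0,5,0,0,0,2,0,0,0,0,0,0,0,0,0]'

```text
time_s: 21.3
ee_pos: [0.481, -0.1925, 0.051]
eef_rot: [3.141, -0.001, -0.111]
force: [0.5, 0.1, 0.5]
grip_width: 0.0942
grip_force: 0.0
```

Emit:
apply_moves --plan '[0,0,0,0,0,0,0,0,0,0,0,0,0,0,0,0,0,0,0,0,0,0,0,0,0,0,0,0,0,0,0,0,0,0,0,0,0,0,0,0,0,0,0,0,0,0,0,0]' --hand -1

```text
time_s: 22.5
ee_pos: [0.4807, -0.1922, 0.0504]
eef_rot: [-3.141, 0.0, -0.111]
force: [0.5, 1.4, -1.6]
grip_width: 0.0238
grip_force: 45.0
```

Emit:
apply_moves --plan '[0,0,-5,0,0,0,-10,0,0,0,-15,0,0,0,-20,0,0,0,-20,0,0,0,-20,0,0,0,-20,0.061,0,0,-15,0.061,0,0,-8,0.061,0,0,0,0]'

```text
time_s: 23.5
ee_pos: [0.4811, -0.1926, 0.1851]
eef_rot: [3.141, -0.002, -0.295]
force: [-0.1, 0.6, -4.8]
grip_width: 0.0235
grip_force: 45.0
```

Emit:
apply_moves --plan '[-4,-11,0,0,-8.7,-21.6,0,0,-8.7,-21.6,0,0,-8.7,-21.6,0,0,-8.7,-21.6,0,0,-8.7,-21.6,0,0,-8.7,-21.6,0,0,-8.7,-21.6,0,0,-8.7,-21.6,0,0,-8.7,-21.6,0,0,-8.7,-21.6,0,0,-8.7,-21.6,0,0,-8.7,-21.6,0,0,-8.7,-21.6,0,0,-8.7,-21.6,0,0,-8.7,-21.6,0,0,-8.7,-21.6,0,0,-8.7,-21.6,0,0,-4.7,-10.6,0,0,0,0,0,0]'

```text
time_s: 25.5
ee_pos: [0.4428, 0.2262, 0.183]
eef_rot: [3.141, 0.001, -0.291]
force: [0.8, -0.4, -4.3]
grip_width: 0.0236
grip_force: 44.9
```

Run:
```python
from h import *
go(*hk(-165),97+38.4,-.294)
c=camera("wrist"); W=pts(c); h=cv2.cvtColor(c["image"],cv2.COLOR_RGB2HSV); k=(h[...,0]<14)&(h[...,1]>110)
a=-.294;o=np.array([.601,.1784]);X=(W[...,:2]-o)@np.array([[np.cos(a),-np.sin(a)],[np.sin(a),np.cos(a)]])
def rep(n,m):
    p=X[m]*1000
    if len(p)>9: print(n,len(p),cv2.minAreaRect(p.astype(np.float32)),"z",W[m][:,2].min().round(3),W[m][:,2].max().round(3))
near=np.hypot(X[...,0],X[...,1])<.09
rep("wide lug",k&near&(W[...,2]>.152)&(W[...,2]<.19)); rep("wide lintel top",k&near&(W[...,2]>.135)&(W[...,2]<.149))
rep("bar",~k&(np.abs(X[...,1])<.02)&(X[...,0]>-.125)&(X[...,0]<0)&(W[...,2]>.115)&(W[...,2]<.15))
g=k&(np.abs(X[...,0]+.165)<.04)&(np.abs(X[...,1])<.06)&(W[...,2]>.12)
rep("held",g&(W[...,2]<.215))
cv2.imwrite("pics/m4.png",c["image"][:,:,::-1])
```

```text
t 25.5 tcp [442.8 226.2 183. ] rot [ 3.1411e+00  8.0000e-04 -2.9140e-01] q6 2.26 F [ 0.8 -0.4 -4.3] w 0.0236
 spin 0.0026 then shift [ 0.3 -0.1 47.6]
wide lug 1210 ((-21.451160430908203, -1.452082633972168), (10.567268371582031, 23.831666946411133), 0.011103353463113308) z 0.152 0.186
wide lintel top 4523 ((-18.40387535095215, -1.4202728271484375), (91.0500717163086, 28.478776931762695), 89.80304718017578) z 0.135 0.149
bar 2930 ((-59.02033996582031, 0.31359291076660156), (39.77366638183594, 117.85894012451172), 89.728515625) z 0.129 0.146
held 3064 ((-161.82513427734375, -0.5646343231201172), (63.30156326293945, 23.34227752685547), 89.4879150390625) z 0.152 0.215
```

View pics/m4.png

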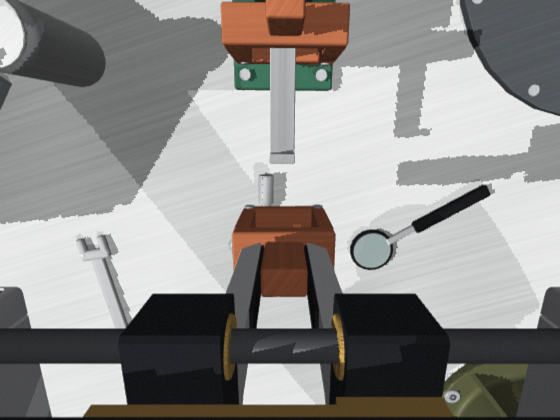

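The wide frame hangs at (285,25), square, at x≈-18 mm. The held narrow frame (284,235) is in line with the bar.

Emit:
apply_moves --plan '[0,0,7.9,0,0,0,7.9,0,0,0,7.9,0,0,0,7.9,0,0,0,7.9,0,0,0,7.9,0,0,0,0,0.0025,0,0,0,0,14,0,0,0,14,0,0,0,14,0,0,0,14,0,0,0,14,0,0,0,0,0,0,0]'

```text
time_s: 26.95
ee_pos: [0.5123, 0.2038, 0.1357]
eef_rot: [3.141, -0.0, -0.298]
force: [0.3, -0.3, -4.0]
grip_width: 0.0238
grip_force: 44.9
```

Run:
```python
from h import *
go(*hk(-50),73+38.4,-.294)
```

```text
t 26.95 tcp [512.3 203.8 135.7] rot [ 3.1415e+00 -1.0000e-04 -2.9820e-01] q6 2.18 F [ 0.3 -0.3 -4. ] w 0.0238
 spin -0.0042 then shift [42.3 -1.4 24.3]
```

Emit:
apply_moves --plan '[14,-0.4,0,0,14,-0.4,0,0,9,-0.4,0,0,5,0,0,0,0,0,0,0,0,0,0,0,0,0,6,0,0,0,6,0,0,0,5,0,0,0,3,0,0,0,2,0,0,0,0,0]'

```text
time_s: 28.15
ee_pos: [0.551, 0.1936, 0.1138]
eef_rot: [3.141, 0.0, -0.297]
force: [-0.6, -0.0, -3.6]
grip_width: 0.0236
grip_force: 44.9
```

Emit:
apply_moves --plan '[0,0,0.8,0,0,0,0.8,0,0,0,0.8,0,0,0,0,0]'

```text
time_s: 28.55
ee_pos: [0.551, 0.1936, 0.1116]
eef_rot: [3.142, 0.0, -0.297]
force: [0.6, 0.6, -5.2]
grip_width: 0.0237
grip_force: 44.9
```

Not yet seated; lower a little more.

Emit:
apply_moves --plan '[0,0,0.7,0,0,0,0.7,0,0,0,0.6,0,0,0,0,0]'

```text
time_s: 28.95
ee_pos: [0.5513, 0.1936, 0.1112]
eef_rot: [-3.141, -0.001, -0.297]
force: [-6.3, -1.8, 10.8]
grip_width: 0.0235
grip_force: 45.0
```

Emit:
apply_moves --plan '[0,0,-0.8,0,0,0,0,0]'

```text
time_s: 29.15
ee_pos: [0.5512, 0.1936, 0.1112]
eef_rot: [-3.141, -0.001, -0.297]
force: [-4.3, -2.3, 6.8]
grip_width: 0.0237
grip_force: 45.0
```

Emit:
apply_moves --plan '[0,0,0,0,0,0,0,0,0,0,0,0,0,0,0,0,0,0,0,0,0,0,0,0,0,0,0,0,0,0,0,0]' --hand 0.3

```text
time_s: 29.95
ee_pos: [0.5511, 0.1936, 0.1104]
eef_rot: [-3.142, -0.0, -0.297]
force: [-1.2, 0.0, 0.1]
grip_width: 0.0612
grip_force: 0.0
```

Emit:
apply_moves --plan '[0,0,-5,0,0,0,-10,0,0,0,-15,0,0,0,-20,0,0,0,-20,0,0,0,-20,0,-20,0,-20,0,-30,0,0,0,-30,0,0,0,-30,0,0,0,-20,0,0,0,0,0,0,0]'

```text
time_s: 31.15
ee_pos: [0.4254, 0.2323, 0.2219]
eef_rot: [-3.14, -0.001, -0.295]
force: [-0.0, -0.4, -0.3]
grip_width: 0.0606
grip_force: 0.0
```

Run:
```python
from h import *
go(0,0,0,0)
c=camera("wrist"); s=camera("scene")
for nm,c_ in(("wrist",c),("scene",s)):
    W=pts(c_); h=cv2.cvtColor(c_["image"],cv2.COLOR_RGB2HSV); k=(h[...,0]<14)&(h[...,1]>110)
    a=-.294;o=np.array([.601,.1784]);X=(W[...,:2]-o)@np.array([[np.cos(a),-np.sin(a)],[np.sin(a),np.cos(a)]])
    for n,x0,x1 in(("wide",-.033,.01),("narrow",-.09,-.033)):
        for lo,hi in((.134,.149),(.152,.19)):
            m=k&(X[...,0]>x0)&(X[...,0]<x1)&(abs(X[...,1])<.06)&(W[...,2]>lo)&(W[...,2]<hi)
            p=X[m]*1000
            if len(p)>9: print(nm,n,lo,len(p),cv2.minAreaRect(p.astype(np.float32)),W[m][:,2].max().round(3))
cv2.imwrite("pics/end.png",np.hstack([cv2.resize(c["image"],(400,300)),cv2.resize(s["image"][100:250,290:490],(400,300))])[:,:,::-1])
```

```text
t 31.15 tcp [425.4 232.3 221.9] rot [-3.1402e+00 -1.3000e-03 -2.9510e-01] q6 2.29 F [-0.  -0.4 -0.3] w 0.0606
 spin -0.2951 then shift [-425.4  232.3  221.9]
wrist wide 0.134 3156 ((-20.726253509521484, -1.2853813171386719), (91.30724334716797, 23.69280433654785), 89.76603698730469) 0.149
wrist wide 0.152 650 ((-24.342514038085938, -1.3824882507324219), (23.9819393157959, 4.646554470062256), 89.75890350341797) 0.185
wrist narrow 0.134 1910 ((-52.187599182128906, -0.3738594055175781), (64.08203887939453, 27.927461624145508), 89.89422607421875) 0.148
wrist narrow 0.152 993 ((-52.120628356933594, -0.6164989471435547), (23.77433967590332, 16.271610260009766), 89.6717758178711) 0.186
scene wide 0.134 240 ((-17.20943832397461, -2.575469970703125), (30.68058967590332, 90.42193603515625), 0.2885115444660187) 0.149
scene wide 0.152 117 ((-16.904586791992188, -1.9567108154296875), (22.09177589416504, 25.040218353271484), 0.9624325633049011) 0.184
scene narrow 0.134 82 ((-52.763580322265625, -2.4678688049316406), (32.6656494140625, 60.65285873413086), 4.186662197113037) 0.148
scene narrow 0.152 76 ((-48.57374572753906, -1.340785026550293), (21.715547561645508, 19.22637176513672), 78.96329498291016) 0.183
```

View pics/end.png

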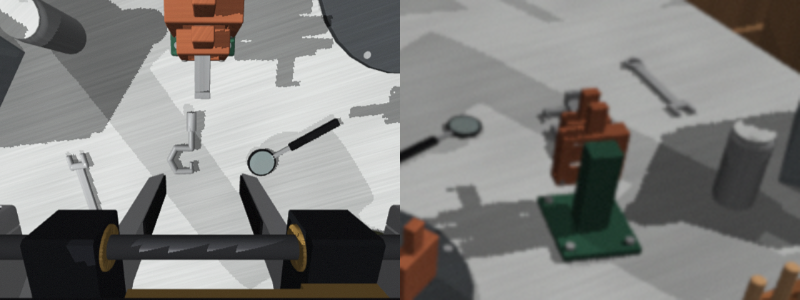

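Both frames hang upright and square: left view (204,12) and (204,38), right view (590,130). The wide one is at x≈-18 and the narrow one at x≈-52, so all limits are met, and the arm is clear.

```bash
python3 -c "
from station import ctrl; print(ctrl.hand_in())"
```

```text
the job is handed in; nothing more can be done
None
```

The wide frame hangs at the post with the narrow frame close in front of it, both upright and square, the shoe was left alone, and the job is handed in (about 31 s on the robot clock); the hand-in gave no verdict.

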